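# Set the welding turntable to the yellow mark and lock it

## Robot

A 6-joint arm with a two-finger parallel gripper is mounted at the origin on the work surface. World frame = base frame: x ahead of the robot, y to its left, z up, the work surface at z = 0. Lengths are in m, angles in degrees, forces in N, time in s.
With the tool pointing down it reaches from about 0.25 to 0.725 m from the base axis. Payload 9.7 kg.
Tool frame: the origin (TCP) lies between the finger pads; the fingertips stand 25 mm ahead of it and the grasp point (between the pads) lies 6 mm ahead of it; z points along the fingers, y is the line along which they close (so a half turn about z gives the same grasp; the last joint's range is limited). The gripper opens to 85 mm and grips with 20 to 120 N. Pads are 22 mm wide; open, the fingers measure 114 mm over their backs; the gripper's body (76 mm by 85 mm) begins 54 mm behind the grasp point. The pads swing forward as they close: fully open they stand 13 mm farther back than shut.
Start: joints at [-63.255, 4.979, 10.078, 95.1, 0, 90], TCP at [0.248, -0.491, 0.256] pointing down, gripper open.
Joint ranges: [-179.16, 179.16], [-48.56, 103.87], [-65.8, 70.77], [-126.05, 130.52], [-82.76, 87.17], [-180, 180]. Speed limits (degrees/s): [127.2, 127.2, 147.25, 180, 180, 180].

## Interface

Orientations are given as [roll, pitch, yaw] about the fixed x, y, z axes, in that order (R = Rz(yaw) Ry(pitch) Rx(roll)).
In Python, from workcell import bot gives the robot as it stands.
- The arm moves only by the tool drive_effector, called after ">>>" by a JSON object that holds its "name" and its "arguments", one argument or row to a line. Schema: {"type":"object","properties":{"rows":{"type":"array","items":{"type":"object","properties":{"sx":{"type":"number"},"sy":{"type":"number"},"sz":{"type":"number"},"spin":{"type":"number"},"finger_gap":{"type":"number"}},"additionalProperties":false,"required":["finger_gap"]},"minItems":1,"maxItems":5},"grip_force":{"type":"number"},"only":{"type":"string"},"quiet":{"type":"boolean"},"lines":{"type":"string"}},"required":["rows"],"additionalProperties":false}. rows is a list of rows, 1 to 5 of them, each an object with the fields sx, sy, sz (the shift in m), spin (a turn about the tool's z in degrees), finger_gap (the finger opening in m); a field left out counts as zero (the opening has to be given); each row is the pose to reach, as a shift and turn from the pose commanded when the call began, along the tool's axes at that moment; what a row does not reach only later rows make up. A row lasts 1/12 s, in which the tool goes at most 0.0417 m and 7.16 degrees, less where a joint would pass 70% of its speed; a pose out of reach is approached as far as the arm can. The fingers move at their own pace and stop on an object; grip_force is the grip in N (left out, the last holds). Time passes only in rows, so rows that do not move let the fingers close. The tool returns the time, the measured TCP pose, the force, the opening and the grip force at its end. only (a regular expression) keeps the lines of the reply that match it, lines (a string "A,B") keeps lines A to B, and quiet returns only ok. Input that does not fit is refused with a message, and nothing moves.
- bot.get_obs(): the state, without advancing time (a new reading comes with each control period).
- bot.camera(name): name is "scene" or "top" or "wrist"; returns the picture (400x640x3 uint8, blue, green, red); there is no depth.
- bot.camera_info(name): a dict with "mtx" (3x3 intrinsics, pixels), "extrinsics" (4x4, takes a point from camera to world coordinates). Camera axes: x right, y down, z forward; pixel columns grow to the right and rows downward; lengths in m; the calibration is good to about 2 mm. A picture is of the moment at which its call begins: read the wrist's pose just before it. camera_info takes no time and is no camera call; for the wrist camera it gives the pose at the moment of the call.
- bot.job_done(): hands the job in; it is judged then, once.
The state is a dict: "time": time; "q": joint angles; "qd": joint speeds; "joint_efforts": joint torques, N m; "ee_pos": TCP position; "tcp_rot": TCP orientation; "wrist_force": force on the tool from outside, world axes, zero at the start; "torque": the same for the moment, N m; "opening": finger opening in m; "grasp_force": force on a finger pad.
Only numpy, scipy, OpenCV 4.12 (cv2) and the standard library are available. Lean on these libraries where they do the work, as an engineer would, in place of code of your own. Each camera call takes 0.05 s, during which the arm holds its last target. There are 200 camera calls.

## Task

Push the orange paddle of the turntable's lever round, without gripping it, until the lever's bar lies over the middle of the yellow dot on the scale; then press the red locking plunger all the way down, leaving the ring at the yellow dot. The flanged pipe must ride round on the ring without being touched, and the other things on the bench stay where they are.

Things in the scene. Friction and masses are not known exactly. Their poses are not given: they have to be found in the camera images.
- base: round grey turntable base fixed to the bench, 270 mm across, 45 mm high; origin at the centre of its underside, z up. Its x axis points roughly away from the robot (yaw within 0.25 rad) to the middle of the scale, a fan of black ticks every 5 degrees on the top of its rim
- ring_axis (a point): the turning axis (vertical) of the ring, at the level of the ring's top, 57 mm above the bench
- ring (a joint): angle of the ring and its lever, rad: 0 when the lever lies along the base's x axis, growing counter-clockwise seen from above; stops at -1.3 and 1.3. The aluminium ring is a disc 170 mm across; it turns stiffly (about 2.5 N at the paddle), has no spring and stays where it is left
- pointer (a point): point on the top of the lever's bar, 115 mm from the axis, directly above the scale circle. The bar is dark steel, 6 mm wide and 8 mm high, sticks out radially from the ring, top 66 mm above the bench, clear of the dots by 12 mm; this bar is the pointer
- paddle_top (a point): centre of the top of the orange upright paddle at the end of the lever, 145 mm from the axis, top 122 mm above the bench. The paddle is 16 mm thick along the direction in which it turns, 30 mm radially, and 56 mm tall (from 66 to 122 mm above the bench); it can be pushed on either side
- dot_yellow_c (a point): centre of the yellow setting dot, 20 mm across, 1.5 mm thick, lying on the base's rim on the scale circle, 115 mm from the axis. White, blue and green dots of the same size lie on the same circle; the four are at 35 and 60 degrees to either side of the base's x axis and change places
- lock (a joint): travel of the red locking plunger in m: 0 up, 0.010 fully down; stays where it is left, and takes about 4 N to move
- lock_top (a point): centre of the top of the red mushroom knob (32 mm across, 12 mm thick) of the locking plunger, which stands on the base's rim 115 mm from the axis, 115 degrees counter-clockwise from the base's x axis; 89 mm above the bench when up, 79 mm when pressed home
- part: workpiece standing loose on the middle of the ring: steel plate 90 x 90 x 8 mm with a copper-coloured pipe stub 52 mm across and 54 mm tall upright on it, top 119 mm above the bench, 0.7 kg; origin at the centre of its underside. It rides round with the ring
- spray: spray can, 58 mm across, 170 mm tall, standing on the bench; origin at the centre of its underside. Bystander
- hammer: hammer lying on the bench, about 260 mm long along its x axis (head at +x), 26 mm high; origin under its middle. Bystander
- magnet: red triangular welding magnet square, about 100 x 100 x 18 mm, lying flat on the bench; origin at the centre of its underside. Bystander

How it is judged (in metres and radians):
On the way, in this order (a step that is already met when the one before it is completed fails the run):
1. the lever's bar is over the yellow dot, with the plunger still up (horizontal distance between pointer and dot_yellow_c below 0.007 m and value of joint lock below 0.004 m and velocity of joint ring between -0.05 and 0.05 rad/s), for 0.3 s.
2. the red plunger is pressed down (value of joint lock above 0.008 m), for 0.2 s.
At the end, for the whole second after the job is handed in: the bar's centre line is within 7 mm of the yellow dot's centre (at the scale circle) and the ring at rest, the plunger is at least 8 of its 10 mm down, and the flanged pipe stands on the ring within 20 mm of its middle (horizontal distance between pointer and dot_yellow_c below 0.007 m and value of joint lock above 0.008 m and velocity of joint ring between -0.02 and 0.02 rad/s and horizontal distance between part and ring_axis below 0.02 m and height (world z) of part below 0.067 m and angle between part's own z axis and vertical below 0.15 rad); the robot touches nothing.
It fails at once if the lever's paddle is gripped (fingers press on both of its sides at once) (contact force between the fingers and ring_c2 above 1 N and contact force between the fingers and ring_c3 above 1 N).
It fails at once if the robot touches the flanged pipe (contact force between any of the arm, the fingers and part above 1 N).
It fails at once if the flanged pipe is lifted more than 10 mm, tipped, or slides more than 20 mm off the middle of the ring (height (world z) of part above 0.067 m or angle between part's own z axis and vertical above 0.15 rad or horizontal distance between part and ring_axis above 0.02 m).
It fails at once if the spray can, the hammer or the magnet square is moved more than 20 mm (distance of any of spray, hammer, magnet from where it was at the start of the episode above 0.02 m).
It also fails if it takes over 48 s, if anything falls off the work surface, if the arm or the gripper's body presses on something with over 40 N, if the wrist force passes 120 N, or if a joint passes its speed limit or range.

## Working session

There is one attempt and no reset: what is moved stays moved. The work goes in short steps, Python scripts to look and compute and a tool call to move; the robot and the scene stay as the last step left them, time stands still between calls to the robot, and variables do not carry over. Pictures are saved under pics/ and viewed, at most 10 in all, crops included, and the job is handed in when it is done.

```bash
ls; mkdir -p pics; python3 - <<'E'
from workcell import bot
import cv2,numpy as np
for n in("top","scene"):
    cv2.imwrite(f"pics/{n}0.png",bot.camera(n)); c=bot.camera_info(n); print(n,np.round(c["mtx"],1).tolist(),np.round(c["extrinsics"],3).tolist())
o=bot.get_obs();print(o)
E
```

```text
pics
workcell.py
top [[431.7, 0.0, 323.0], [0.0, 431.7, 206.2], [0.0, 0.0, 1.0]] [[-0.018, -0.983, 0.181, 0.313], [-1.0, 0.018, -0.005, 0.008], [0.002, -0.181, -0.983, 1.251], [0.0, 0.0, 0.0, 1.0]]
scene [[390.4, 0.0, 315.0], [0.0, 390.4, 199.5], [0.0, 0.0, 1.0]] [[-0.467, 0.731, -0.497, 1.13], [0.884, 0.393, -0.253, 0.306], [0.01, -0.558, -0.83, 1.154], [0.0, 0.0, 0.0, 1.0]]
{'time': 0.1, 'q': array([-6.32551980e+01,  5.00753626e+00,  1.00388706e+01,  9.50983243e+01,
        1.28103151e-03,  9.00006934e+01]), 'qd': array([ 0.1165754 , -0.07310643,  0.22629032,  0.02892523,  0.01367132,
        0.05928437]), 'joint_efforts': array([-2.25308504e-03, -5.21560693e+01,  4.65653586e+01,  1.61643990e-02,
       -1.59581140e-05,  2.46660625e-05]), 'ee_pos': array([ 0.24743894, -0.49100777,  0.25565679]), 'tcp_rot': array([-1.79933010e+02, -1.28021994e-03,  2.67441071e+01]), 'wrist_force': array([-0.19342524, -0.17501395,  0.29579951]), 'torque': array([-0.0002734 ,  0.01207694,  0.015785  ]), 'grasp_force': 0.0, 'opening': 0.08555855349398249}
```

View pics/top0.png

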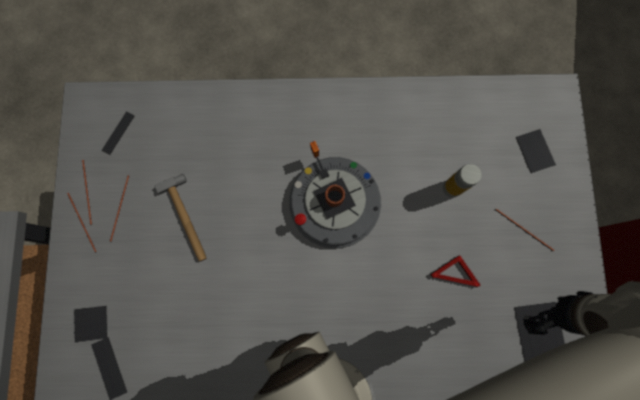

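View pics/scene0.png

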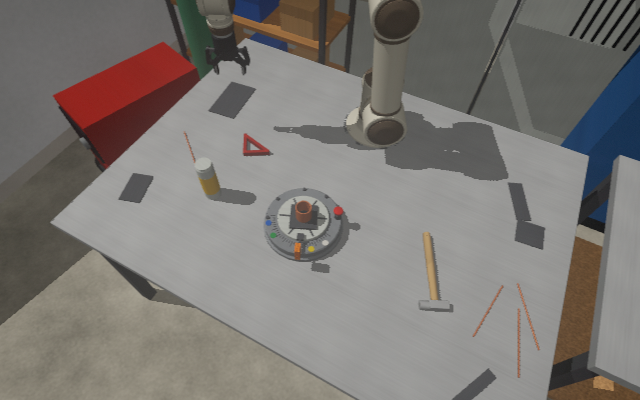

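The top view shows the paddle at (315,148), the yellow dot at (309,170), the red knob at (300,219) and the ring centre near (335,200). The can, at (462,180), is well clear. The paddle has to go counter-clockwise (image left) by a small angle.

```bash
cat > h.py <<'E'
from workcell import bot
import cv2,numpy as np
def ray(n,uv,z,c=None):
    c=c or bot.camera_info(n); K=np.array(c["mtx"]);T=np.array(c["extrinsics"])
    d=T[:3,:3]@np.linalg.solve(K,[uv[0],uv[1],1]); return T[:3,3]+d*(z-T[2,3])/d[2]
def blobs(im,lo,hi,box,smin=110,vmin=50,amin=6):
    h=cv2.cvtColor(im,cv2.COLOR_BGR2HSV); m=cv2.inRange(h,(lo,smin,vmin),(hi,255,255))
    k=np.zeros_like(m); x0,y0,x1,y1=box; k[y0:y1,x0:x1]=m[y0:y1,x0:x1]
    n,_,s,c=cv2.connectedComponentsWithStats(k)
    return [(c[i].round(1),int(s[i,4]),s[i,:4].tolist()) for i in range(1,n) if s[i,4]>=amin]
E
python3 - <<'E'
from h import *
for n,box in(("top",(280,130,390,260)),("scene",(255,180,360,270))):
    im=bot.camera(n)
    for nm,lo,hi,z in(("red",0,4,.089),("red2",172,180,.089),("orange",5,17,.122),("yellow",18,32,.0465),("green",45,85,.0465),("blue",95,130,.0465)):
        for c,a,s in blobs(im,lo,hi,box): print(n,nm,c,a,s,ray(n,c,z).round(4))
im=bot.camera("top")[135:255,275:395]
cv2.imwrite("pics/c1.png",cv2.convertScaleAbs(cv2.resize(im,(600,600),interpolation=2),alpha=1.7))
E
```

```text
top red [299.7 218.8] 111 [294, 213, 12, 12] [0.4924 0.0667 0.089 ]
top orange [314.4 148.3] 93 [310, 141, 9, 16] [0.6809 0.0233 0.122 ]
top orange [334.5 194.3] 157 [325, 184, 20, 20] [ 0.5518 -0.0285  0.122 ]
top yellow [307.8 170.3] 40 [304, 167, 8, 7] [0.6398 0.0443 0.0465]
top green [352.9 164.7] 25 [350, 162, 6, 6] [ 0.6542 -0.0861  0.0465]
top blue [366.5 175.5] 32 [364, 173, 6, 6] [ 0.6214 -0.1242  0.0465]
scene red [337.9 210.4] 62 [334, 207, 9, 8] [0.4947 0.0654 0.089 ]
scene orange [302.7 209.4] 70 [296, 201, 16, 19] [ 0.5633 -0.026   0.122 ]
scene orange [297.2 250.4] 90 [294, 243, 7, 17] [0.6955 0.0286 0.122 ]
scene yellow [310.7 248.4] 29 [308, 246, 6, 6] [0.6375 0.0424 0.0465]
scene green [272.7 234.9] 18 [271, 233, 5, 5] [ 0.6526 -0.0883  0.0465]
scene blue [268.  222.3] 22 [266, 220, 5, 5] [ 0.6197 -0.1264  0.0465]
```

View pics/c1.png

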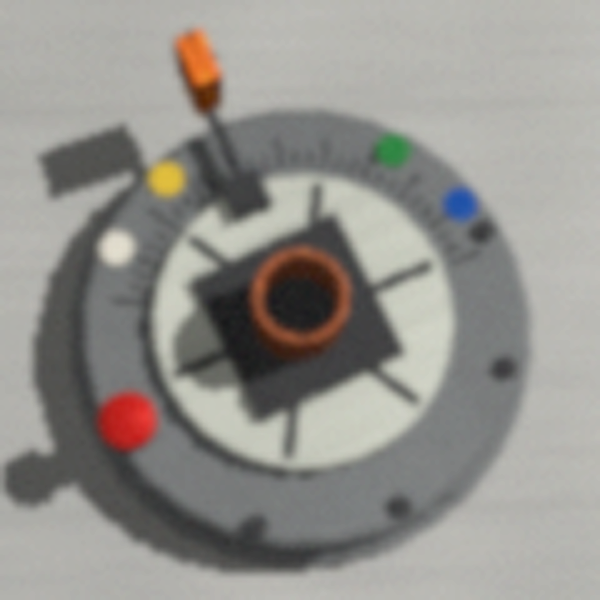

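```bash
cat >> h.py <<'E'
from scipy.optimize import least_squares
def fitbase(pts,angs):  # pts Nx2, angs deg
    def f(p):
        a=np.radians(angs)+p[2]; return (np.c_[p[0]+.115*np.cos(a),p[1]+.115*np.sin(a)]-pts).ravel()
    r=least_squares(f,[.55,-.03,.1]); return r.x,np.abs(r.fun).max()
E
python3 - <<'E'
from h import *
w=ray("top",(298.4,184.4),.0465)[:2]
A=[(.6398,.0443),(.6542,-.0861),(.6214,-.1242),w,ray("top",(299.7,218.8),.089)[:2]]
B=[(.6375,.0424),(.6526,-.0883),(.6197,-.1264),(.4947,.0654)]
for P,a in((A,[35,-35,-60,60,115]),(B,[35,-35,-60,115])):
    p,e=fitbase(np.array(P),a);print(p.round(4),e)
c=p[:2]
b=[ray("top",u,.066)[:2] for u in((317,157.4),(322.6,169.4))]
print(b,[np.degrees(np.arctan2(*(x-c)[::-1])) for x in b])
for u in ((177,40),(200,28),(220,72),(197,88)):
    x=ray("top",(275+u[0]/5,135+u[1]/5),.122)[:2];print(x.round(4),np.hypot(*(x-c)),np.degrees(np.arctan2(*(x-c)[::-1])))
E
```

```text
[ 0.553  -0.032   0.1137] 0.0017624336547614472
[ 0.5522 -0.033   0.1037] 0.0016455484342312032
[array([0.67202151, 0.01706303]), array([0.63642568, 0.00174748])] [np.float64(22.66623852438921), np.float64(22.405060037756527)]
[0.6962 0.034 ] 0.15883478996057046 24.95779608003774
[0.7028 0.0214] 0.16014415635957252 19.841331377912105
[0.6776 0.0109] 0.132815102595949 19.271172744111233
[0.6687 0.0235] 0.1294986884672802 25.865436685676436
```

Close fingers: opening 0, from first call. Rows' opening 0.

>>> {"name": "drive_effector", "arguments": {
  "rows": [
    {"sx": 0.04,"sy": -0.014,"finger_gap": 0},
    {"sx": 0.08,"sy": -0.028,"finger_gap": 0},
    {"sx": 0.118,"sy": -0.042,"finger_gap": 0},
    {"sx": 0.157,"sy": -0.056,"finger_gap": 0},
    {"sx": 0.196,"sy": -0.07,"finger_gap": 0}
  ],
  "grip_force": 20
}}

```text
time: 0.67
ee_pos: [0.3919, -0.3389, 0.2563]
tcp_rot: [180.0, -0.0, 26.7]
wrist_force: [0.4, -0.9, 0.6]
opening: 0.0256
grasp_force: 0.0
```

>>> {"name": "drive_effector", "arguments": {
  "rows": [
    {"sx": 0.04,"sy": -0.014,"finger_gap": 0},
    {"sx": 0.08,"sy": -0.028,"finger_gap": 0},
    {"sx": 0.118,"sy": -0.042,"finger_gap": 0},
    {"sx": 0.157,"sy": -0.056,"finger_gap": 0},
    {"sx": 0.196,"sy": -0.07,"finger_gap": 0}
  ]
}}

```text
time: 1.08
ee_pos: [0.5356, -0.1878, 0.2563]
tcp_rot: [180.0, -0.0, 26.8]
wrist_force: [-0.4, -0.4, 0.5]
opening: 0.0001
grasp_force: 0.0
```

>>> {"name": "drive_effector", "arguments": {
  "rows": [
    {"sx": 0.04,"sy": -0.014,"finger_gap": 0},
    {"sx": 0.08,"sy": -0.028,"finger_gap": 0},
    {"sx": 0.118,"sy": -0.042,"finger_gap": 0},
    {"sx": 0.157,"sy": -0.056,"finger_gap": 0},
    {"sx": 0.196,"sy": -0.07,"finger_gap": 0}
  ]
}}

```text
time: 1.5
ee_pos: [0.6792, -0.0371, 0.2561]
tcp_rot: [180.0, 0.0, 26.8]
wrist_force: [1.4, 0.1, 0.8]
opening: -0.0003
grasp_force: 0.0
```

>>> {"name": "drive_effector", "arguments": {
  "rows": [
    {"sx": 0.027,"sy": -0.01,"finger_gap": 0},
    {"sx": 0.027,"sy": -0.01,"sz": 0.03,"finger_gap": 0},
    {"sx": 0.027,"sy": -0.01,"sz": 0.06,"finger_gap": 0},
    {"sx": 0.027,"sy": -0.01,"sz": 0.09,"finger_gap": 0},
    {"sx": 0.027,"sy": -0.01,"sz": 0.105,"finger_gap": 0}
  ]
}}

```text
time: 1.92
ee_pos: [0.6966, -0.0175, 0.1464]
tcp_rot: [-179.9, 0.3, 26.8]
wrist_force: [-0.1, -0.4, -0.4]
opening: 0.0001
grasp_force: 0.0
```

>>> {"name": "drive_effector", "arguments": {
  "rows": [
    {"finger_gap": 0}
  ]
}}

```text
time: 2.0
ee_pos: [0.696, -0.0177, 0.1461]
tcp_rot: [-179.8, 0.4, 26.8]
wrist_force: [-0.8, 0.5, -1.0]
opening: 0.0001
grasp_force: 0.0
```

```bash
python3 - <<'E'
from h import *
im=np.vstack([cv2.resize(bot.camera("top")[110:230,255:415],(640,480),interpolation=2)]);cv2.imwrite("pics/c2.png",cv2.convertScaleAbs(im,alpha=1.7))
cv2.imwrite("pics/w2.png",bot.camera("wrist"))
E
```

```text
(no output)
```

View pics/w2.png

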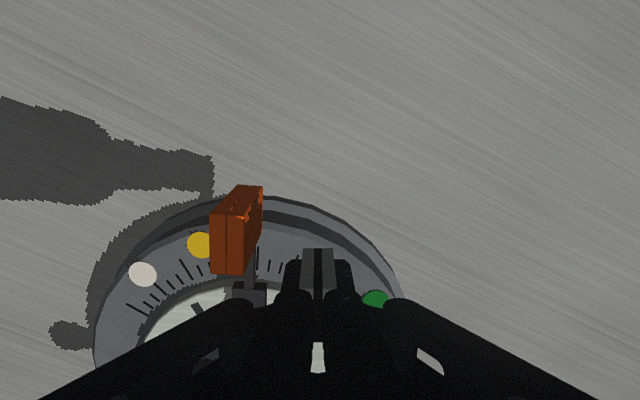

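The wrist view shows the closed fingers at (316,270), beside the paddle at (235,230) on its clockwise side, with the yellow dot at (199,245) beyond it. I'll go down, then push.

>>> {"name": "drive_effector", "arguments": {
  "rows": [
    {"sz": 0.012,"finger_gap": 0},
    {"sz": 0.024,"finger_gap": 0},
    {"sz": 0.036,"finger_gap": 0},
    {"sz": 0.036,"finger_gap": 0}
  ]
}}

```text
time: 2.43
ee_pos: [0.6967, -0.018, 0.112]
tcp_rot: [-179.9, 0.2, 26.7]
wrist_force: [-0.4, 0.3, -0.6]
opening: 0.0002
grasp_force: 0.0
```

>>> {"name": "drive_effector", "arguments": {
  "rows": [
    {"sx": 0.001,"sy": -0.008,"finger_gap": 0},
    {"sx": 0.002,"sy": -0.016,"finger_gap": 0},
    {"sx": 0.003,"sy": -0.024,"finger_gap": 0},
    {"sx": 0.004,"sy": -0.03,"finger_gap": 0},
    {"sx": 0.005,"sy": -0.036,"finger_gap": 0}
  ]
}}

```text
time: 2.85
ee_pos: [0.6858, 0.0171, 0.1159]
tcp_rot: [179.9, -0.0, 26.8]
wrist_force: [-0.3, -3.2, 0.9]
opening: 0.0001
grasp_force: 1.4
```

>>> {"name": "drive_effector", "arguments": {
  "rows": [
    {"sy": -0.003,"finger_gap": 0},
    {"sx": 0.001,"sy": -0.006,"finger_gap": 0},
    {"sx": 0.001,"sy": -0.009,"finger_gap": 0},
    {"sx": 0.001,"sy": -0.009,"finger_gap": 0}
  ]
}}

```text
time: 3.18
ee_pos: [0.6828, 0.0255, 0.1155]
tcp_rot: [-180.0, -0.0, 26.8]
wrist_force: [0.8, -0.6, 0.0]
opening: 0.0002
grasp_force: 0.2
```

```bash
python3 - <<'E'
from h import *
c=bot.camera_info("wrist");cv2.imwrite("pics/w3.png",bot.camera("wrist"))
np.savez("w3.npz",m=c["mtx"],e=c["extrinsics"])
E
```

```text
(no output)
```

View pics/w3.png

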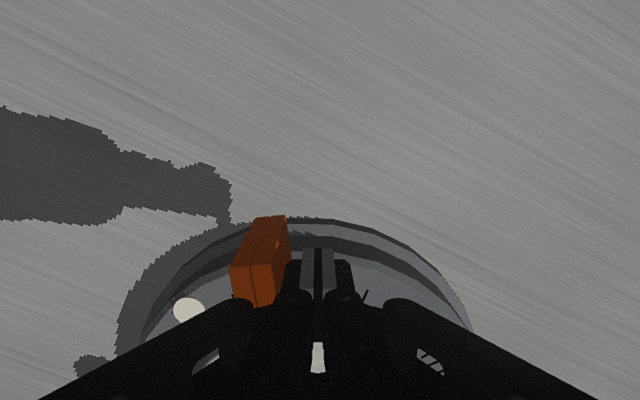

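The paddle is being pushed: it sits against the fingers at (262,260). I'll check the outer cameras for lever angle.

```bash
python3 - <<'E'
from h import *
t=bot.camera("top");s=bot.camera("scene");cv2.imwrite("pics/s3raw.png",s)
a=cv2.resize(t[130:230,280:380],(390,390),interpolation=2);b=cv2.resize(s[185:265,265:345],(390,390),interpolation=2)
cv2.imwrite("pics/c3.png",cv2.convertScaleAbs(np.hstack([a,b]),alpha=1.6))
for n,im,box in(("top",t,(280,130,390,260)),("scene",s,(255,180,360,270))):
    for nm,lo,hi in(("or",5,17),("ye",18,32)): print(n,nm,blobs(im,lo,hi,box))
E
```

```text
top or []
top ye []
scene or [(array([306.1, 253.3]), 59, [304, 248, 6, 12])]
scene ye [(array([311.1, 248.7]), 24, [309, 246, 5, 6])]
```

View pics/c3.png

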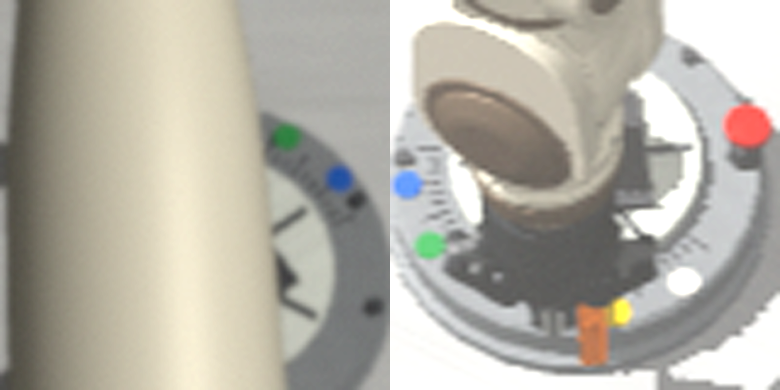

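```bash
python3 - <<'E'
from h import *
f=np.load("w3.npz");ci={"mtx":f["m"],"extrinsics":f["e"]};c=np.array([.5526,-.0325])
P=[]
for u in((230,268),(272,265),(254,217),(287,216)):
    x=ray("",u,.122,ci)[:2];P.append(x);print(x.round(4),np.hypot(*(x-c)).round(4),np.degrees(np.arctan2(*(x-c)[::-1])).round(1))
x=np.mean(P,0);print(x,np.degrees(np.arctan2(*(x-c)[::-1])))
s=cv2.imread("pics/s3raw.png");K=bot.camera_info("scene");E=np.array(K["extrinsics"])
for th in(22.5,30,32,34,36,38,41.2):
  a=np.radians(th);o=[]
  for z in(.122,.066):
    p=np.linalg.inv(E)@[c[0]+.16*np.cos(a),c[1]+.16*np.sin(a),z,1];q=np.array(K["mtx"])@p[:3];o.append((q[:2]/q[2]).round(1))
  print(th,o)
E
```

```text
[0.6826 0.061 ] 0.1601 35.7
[0.6905 0.048 ] 0.1597 30.3
[0.7043 0.0611] 0.1783 31.7
[0.7098 0.0511] 0.178 28.0
[0.69681731 0.05529938] 31.33302116148376
22.5 [array([296.4, 251.8]), array([297., 260.])]
30 [array([303.6, 252. ]), array([303.8, 260.2])]
32 [array([305.5, 251.9]), array([305.7, 260.1])]
34 [array([307.4, 251.8]), array([307.5, 260. ])]
36 [array([309.3, 251.6]), array([309.3, 259.8])]
38 [array([311.2, 251.3]), array([311.1, 259.5])]
41.2 [array([314.2, 250.7]), array([314., 259.])]
```

Paddle at about 32.3° (scene and wrist agree) and the dot is at about 41.2°. I'll push on about 18 mm and re-measure.

>>> {"name": "drive_effector", "arguments": {
  "rows": [
    {"sy": -0.005,"finger_gap": 0},
    {"sx": 0.001,"sy": -0.01,"finger_gap": 0},
    {"sx": 0.001,"sy": -0.015,"finger_gap": 0},
    {"sx": 0.001,"sy": -0.018,"finger_gap": 0},
    {"sx": 0.001,"sy": -0.018,"finger_gap": 0}
  ]
}}

```text
time: 3.75
ee_pos: [0.6753, 0.0424, 0.1153]
tcp_rot: [-180.0, -0.0, 26.8]
wrist_force: [-0.6, 0.0, -0.2]
opening: -0.0002
grasp_force: 0.1
```

```bash
python3 - <<'E'
from h import *
s=bot.camera("scene");w=bot.camera("wrist");cv2.imwrite("pics/s4.png",s);cv2.imwrite("pics/w4.png",w)
for nm,lo,hi in(("or",5,17),("ye",18,32)): print(nm,blobs(s,lo,hi,(255,180,360,270)))
a=cv2.resize(s[205:265,280:350],(455,390),interpolation=2);b=w[180:400,140:480]
cv2.imwrite("pics/c4.png",cv2.convertScaleAbs(np.hstack([a,cv2.copyMakeBorder(b,0,170,0,0,0)]),alpha=1.6))
E
```

```text
or [(array([312.6, 252.9]), 55, [310, 248, 6, 11])]
ye []
```

View pics/c4.png

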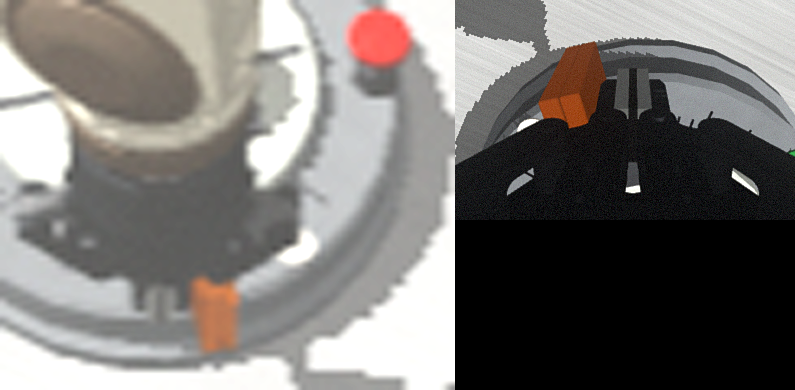

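>>> {"name": "drive_effector", "arguments": {
  "rows": [
    {"sy": -0.003,"finger_gap": 0},
    {"sy": -0.003,"finger_gap": 0},
    {"sy": 0.01,"finger_gap": 0},
    {"sy": 0.04,"finger_gap": 0},
    {"sy": 0.04,"sz": -0.04,"finger_gap": 0}
  ]
}}

```text
time: 4.27
ee_pos: [0.6924, 0.0019, 0.147]
tcp_rot: [-179.8, 0.6, 26.6]
wrist_force: [1.0, 0.3, -1.5]
opening: 0.0001
grasp_force: 0.0
```

>>> {"name": "drive_effector", "arguments": {
  "rows": [
    {"sz": -0.04,"finger_gap": 0},
    {"sy": 0.04,"sz": -0.06,"finger_gap": 0},
    {"sy": 0.08,"sz": -0.06,"finger_gap": 0},
    {"sy": 0.12,"sz": -0.06,"finger_gap": 0},
    {"sy": 0.16,"sz": -0.06,"finger_gap": 0}
  ]
}}

```text
time: 4.68
ee_pos: [0.7664, -0.1395, 0.2164]
tcp_rot: [179.9, -0.1, 26.8]
wrist_force: [1.2, -0.4, 0.0]
opening: 0.0
grasp_force: 0.0
```

```bash
python3 - <<'E'
from h import *
t=bot.camera("top");s=bot.camera("scene")
for n,im,box in(("top",t,(280,130,390,260)),("scene",s,(255,180,360,270))):
    for nm,lo,hi in(("or",5,17),("ye",18,32)): print(n,nm,blobs(im,lo,hi,box))
a=cv2.resize(t[140:210,285:355],(390,390),interpolation=2);b=cv2.resize(s[200:270,285:355],(390,390),interpolation=2)
cv2.imwrite("pics/c5.png",cv2.convertScaleAbs(np.hstack([a,b]),alpha=1.6))
E
```

```text
top or [(array([300.1, 157.4]), 109, [295, 150, 11, 15]), (array([331.1, 194.1]), 111, [325, 185, 16, 20])]
top ye [(array([307.4, 170.8]), 24, [305, 168, 6, 6])]
scene or [(array([298.7, 202.7]), 6, [297, 201, 5, 5]), (array([303.6, 209.8]), 65, [296, 201, 16, 20]), (array([312.9, 249.8]), 98, [310, 242, 7, 17])]
scene ye [(array([308.6, 248.3]), 7, [308, 247, 2, 4])]
```

View pics/c5.png

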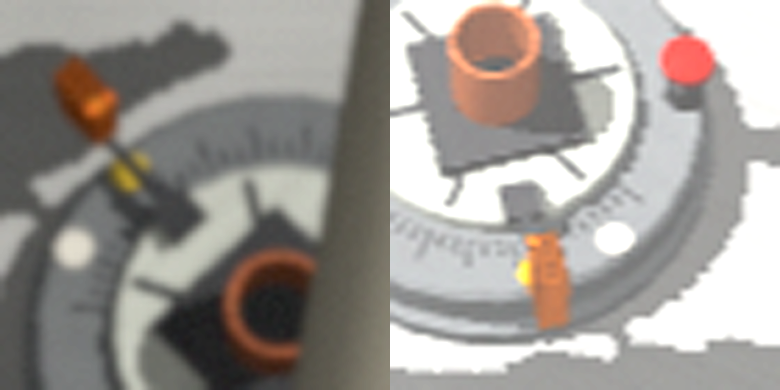

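```bash
python3 - <<'E'
from h import *
c=np.array([.5526,-.0325]);g=lambda x:(x.round(4),np.hypot(*(x-c)).round(4),np.degrees(np.arctan2(*(x-c)[::-1])).round(2))
k=390/70
for u in((113,143),(131,166),(150,187)): print(g(ray("top",(285+u[0]/k,140+u[1]/k),.066)[:2]))
print("pad",g(ray("top",(300.1,157.4),.122)[:2]), "old",g(ray("top",(314.4,148.3),.122)[:2]))
print(g(ray("top",(307.8,170.3),.0465)[:2]))
t=bot.camera("top")
print(bot.get_obs()["ee_pos"])
# dark bar profile across the bar at r .115-.128 (z .066)
K=bot.camera_info("top");E=np.linalg.inv(K["extrinsics"]);G=cv2.cvtColor(t,cv2.COLOR_BGR2GRAY).astype(np.float32)
for r in(.105,.11,.115,.12,.125):
  a=np.radians(np.arange(34,50,.5));p=E@np.array([c[0]+r*np.cos(a),c[1]+r*np.sin(a),0*a+.066,0*a+1]);q=np.array(K["mtx"])@p[:3];q=(q[:2]/q[2]).astype(np.float32)
  v=cv2.remap(G,q[0][None],q[1][None],1)[0];print(r,v.round().astype(int).tolist())
E
```

```text
(array([0.6482, 0.0507]), np.float64(0.1268), np.float64(41.02))
(array([0.636 , 0.0417]), np.float64(0.1116), np.float64(41.66))
(array([0.6248, 0.0322]), np.float64(0.0969), np.float64(41.85))
pad (array([0.6558, 0.0625]), np.float64(0.1403), np.float64(42.62)) old (array([0.6809, 0.0233]), np.float64(0.1399), np.float64(23.52))
(array([0.6398, 0.0443]), np.float64(0.1162), np.float64(41.36))
[ 0.76655748 -0.14124588  0.21114456]
0.105 [75, 75, 75, 74, 73, 72, 71, 69, 68, 66, 63, 59, 54, 50, 49, 49, 51, 55, 62, 68, 74, 78, 82, 80, 77, 70, 62, 56, 51, 47, 43, 41]
0.11 [75, 76, 76, 77, 79, 81, 82, 84, 84, 83, 82, 77, 69, 62, 56, 53, 57, 62, 70, 77, 82, 86, 88, 88, 82, 75, 69, 61, 55, 50, 47, 45]
0.115 [74, 74, 74, 75, 77, 78, 81, 83, 83, 81, 79, 75, 69, 62, 56, 54, 56, 62, 68, 73, 76, 77, 78, 74, 69, 63, 57, 53, 50, 47, 46, 46]
0.12 [76, 76, 75, 74, 74, 75, 74, 74, 73, 72, 70, 66, 61, 55, 52, 52, 53, 57, 63, 67, 70, 70, 69, 65, 61, 56, 53, 50, 46, 44, 45, 46]
0.125 [103, 103, 102, 102, 101, 101, 100, 98, 96, 94, 90, 81, 73, 66, 60, 58, 59, 64, 69, 75, 82, 88, 90, 89, 89, 89, 86, 84, 83, 83, 82, 81]
```

Bar sits at 41.4° against the dot at 41.3°, so it is over the middle of the dot. Now for the plunger at (0.493, 0.066).

>>> {"name": "drive_effector", "arguments": {
  "rows": [
    {"sx": -0.017,"sy": -0.034,"finger_gap": 0},
    {"sx": -0.034,"sy": -0.068,"finger_gap": 0},
    {"sx": -0.05,"sy": -0.103,"finger_gap": 0},
    {"sx": -0.067,"sy": -0.137,"finger_gap": 0},
    {"sx": -0.084,"sy": -0.171,"finger_gap": 0}
  ]
}}

```text
time: 5.25
ee_pos: [0.6117, -0.0211, 0.2154]
tcp_rot: [-180.0, -0.1, 26.8]
wrist_force: [0.1, 1.2, 1.4]
opening: -0.0002
grasp_force: 0.0
```

>>> {"name": "drive_effector", "arguments": {
  "rows": [
    {"sx": -0.017,"sy": -0.034,"finger_gap": 0},
    {"sx": -0.034,"sy": -0.068,"finger_gap": 0},
    {"sx": -0.05,"sy": -0.103,"finger_gap": 0},
    {"sx": -0.067,"sy": -0.137,"finger_gap": 0},
    {"sx": -0.067,"sy": -0.137,"finger_gap": 0}
  ]
}}

```text
time: 5.67
ee_pos: [0.4878, 0.0726, 0.2167]
tcp_rot: [-179.9, -0.1, 27.0]
wrist_force: [-0.1, -0.4, -0.7]
opening: -0.0001
grasp_force: 0.0
```

```bash
python3 -c "
from h import *
o=bot.get_obs();d=np.array([.493,.066])-o['ee_pos'][:2];a=np.radians(o['tcp_rot'][2]);print(o['ee_pos'],d@[np.cos(a),np.sin(a)],d@[np.sin(a),-np.cos(a)])"
```

```text
[0.48784019 0.07260881 0.2166697 ] 0.0016030272481844887 0.008229841082832859
```

>>> {"name": "drive_effector", "arguments": {
  "rows": [
    {"sx": 0.002,"sy": 0.008,"finger_gap": 0},
    {"sx": 0.002,"sy": 0.008,"sz": 0.035,"finger_gap": 0},
    {"sx": 0.002,"sy": 0.008,"sz": 0.07,"finger_gap": 0},
    {"sx": 0.002,"sy": 0.008,"sz": 0.095,"finger_gap": 0},
    {"sx": 0.002,"sy": 0.008,"sz": 0.095,"finger_gap": 0}
  ]
}}

```text
time: 6.08
ee_pos: [0.4964, 0.0624, 0.1154]
tcp_rot: [-179.9, 0.3, 26.7]
wrist_force: [-1.8, 0.1, -0.5]
opening: 0.0002
grasp_force: 0.0
```

>>> {"name": "drive_effector", "arguments": {
  "rows": [
    {"sz": 0.005,"finger_gap": 0},
    {"sz": 0.01,"finger_gap": 0},
    {"sz": 0.01,"finger_gap": 0}
  ]
}}

```text
time: 6.33
ee_pos: [0.4989, 0.0631, 0.1113]
tcp_rot: [180.0, -0.1, 26.7]
wrist_force: [-0.3, -0.4, 0.3]
opening: -0.0004
grasp_force: 0.0
```

>>> {"name": "drive_effector", "arguments": {
  "rows": [
    {"sz": 0.004,"finger_gap": 0},
    {"sz": 0.008,"finger_gap": 0},
    {"sz": 0.008,"finger_gap": 0}
  ]
}}

```text
time: 6.58
ee_pos: [0.4991, 0.0633, 0.104]
tcp_rot: [179.9, -0.2, 26.7]
wrist_force: [0.9, -1.7, 7.9]
opening: 0.0002
grasp_force: 4.1
```

>>> {"name": "drive_effector", "arguments": {
  "rows": [
    {"sz": 0.003,"finger_gap": 0},
    {"sz": 0.005,"finger_gap": 0},
    {"sz": 0.005,"finger_gap": 0}
  ]
}}

```text
time: 6.83
ee_pos: [0.4993, 0.0633, 0.1035]
tcp_rot: [179.8, -0.3, 26.7]
wrist_force: [-15.4, -5.3, 45.8]
opening: -0.0002
grasp_force: 23.1
```

>>> {"name": "drive_effector", "arguments": {
  "rows": [
    {"sz": 0.003,"finger_gap": 0},
    {"sz": 0.005,"finger_gap": 0},
    {"sz": 0.005,"finger_gap": 0}
  ]
}}

```text
time: 7.08
ee_pos: [0.4995, 0.0633, 0.1031]
tcp_rot: [179.8, -0.5, 26.7]
wrist_force: [-32.4, -6.6, 83.5]
opening: -0.0002
grasp_force: 41.4
```

Force rose steeply at a tip height of about 0.078, so the plunger is home. I'll back off and verify.

>>> {"name": "drive_effector", "arguments": {
  "rows": [
    {"sz": -0.01,"finger_gap": 0},
    {"sz": -0.03,"finger_gap": 0},
    {"sz": -0.06,"finger_gap": 0},
    {"sz": -0.1,"finger_gap": 0}
  ]
}}

```text
time: 7.42
ee_pos: [0.497, 0.0633, 0.1916]
tcp_rot: [-179.9, 0.2, 26.8]
wrist_force: [1.9, 0.7, 0.3]
opening: -0.0002
grasp_force: 0.0
```

>>> {"name": "drive_effector", "arguments": {
  "rows": [
    {"sx": -0.04,"finger_gap": 0},
    {"sx": -0.08,"finger_gap": 0},
    {"sx": -0.12,"finger_gap": 0},
    {"sx": -0.16,"finger_gap": 0},
    {"sx": -0.16,"finger_gap": 0}
  ]
}}

```text
time: 7.83
ee_pos: [0.3509, -0.0101, 0.1933]
tcp_rot: [179.9, -0.0, 26.7]
wrist_force: [-0.1, 0.5, 0.5]
opening: -0.0002
grasp_force: 0.0
```

>>> {"name": "drive_effector", "arguments": {
  "rows": [
    {"finger_gap": 0}
  ]
}}

```text
time: 7.92
ee_pos: [0.3545, -0.0091, 0.1932]
tcp_rot: [179.9, -0.2, 26.7]
wrist_force: [-0.2, 0.1, 0.4]
opening: 0.0001
grasp_force: 0.0
```

```bash
python3 - <<'E'
from h import *
t=bot.camera("top");s=bot.camera("scene")
for n,im,box in(("top",t,(280,130,390,260)),("scene",s,(255,180,360,270))):
    for nm,lo,hi in(("or",5,17),("red",0,4)): print(n,nm,[(x[0],x[1],ray(n,x[0],.079).round(4)) for x in blobs(im,lo,hi,box)])
a=cv2.resize(t[140:250,285:395],(390,390),interpolation=2);b=cv2.resize(s[190:270,275:355],(390,390),interpolation=2)
cv2.imwrite("pics/c6.png",cv2.convertScaleAbs(np.hstack([a,b]),alpha=1.6))
E
```

```text
top or [(array([300.2, 157.2]), 96, array([0.6695, 0.0643, 0.079 ])), (array([334.5, 194.5]), 158, array([ 0.5604, -0.0299,  0.079 ]))]
top red [(array([300. , 218.9]), 102, array([0.4937, 0.0664, 0.079 ]))]
scene or [(array([298.7, 202.7]), 6, array([ 0.523, -0.064,  0.079])), (array([303.4, 210. ]), 68, array([ 0.5406, -0.0366,  0.079 ])), (array([313. , 249.6]), 101, array([0.6522, 0.0582, 0.079 ]))]
scene red [(array([337.9, 212. ]), 66, array([0.4943, 0.0659, 0.079 ]))]
```

View pics/c6.png

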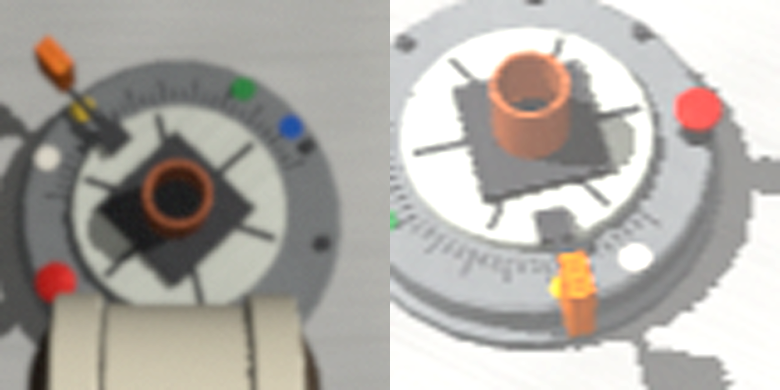

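The paddle is unmoved, the bar still crosses the yellow dot at (82,108) in the crop, and the knob is lower (scene row 210.4→212, which matches 79 mm). The pipe is centred.

```bash
python3 -c "
from workcell import bot
print(bot.job_done())"
```

```text
the job is handed in; nothing more can be done
None
```

I pushed the lever until its bar lay over the yellow dot (about 41.4° against 41.3°), pressed the plunger home without moving the ring, and handed the job in; the pipe is still centred, but the hand-in returned no verdict.

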